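# Push a row of paste pots home in the rack with the straightedge

## Task

Pick up the straightedge by its grip block and, touching the four small pots with nothing but its straight front face, push them together as one side-by-side row into the rack until they carry the rack's stiff back bar fully home. With the face square to the row, press all four home evenly for a second with about 14 newtons in all; the pots are thin, so none may ever take more than 10 newtons. Then draw the straightedge back a few centimetres, set it on its foot on the desk and let it go, leaving the pots upright and tight against the bar, and the jar and the loupe lens beside them where they were.

Things in the scene. Friction and masses are not known exactly. Their poses are not given: they have to be found in the camera images.
- straightedge: Bare aluminium angle straightedge, 150 mm long (y), 40 mm deep (x), loose, 0.22 kg, standing on its foot (5 mm thick). Origin: centre of the underside, z up. Its straight front face is an upright at x = +20 mm, 20 mm high, 6 mm thick. Over the origin stands a black grip block, 24 mm (x) by 46 mm (y), top at 58 mm: grip it across the 46 mm, fingertips above the 20 mm upright.
- rack: Aluminium pot rack fixed to the desk: three-sided frame without a floor, 148 mm wide. Origin: on the desk, middle of the open mouth; x points inwards, y across. Side rails 10 mm thick, 18 mm high, from x = 0 to 50 mm, 128 mm free between them. Shallower than a pot: seated pots stand about 8 mm out of the mouth, so the straightedge stays outside.
- back_bar (a joint): How far the grey back bar in the rack is pushed in (m): 0 front, 0.030 fully home on a hard stop. Bar 124 mm long, 17 mm high; it slides along the rack's x with about 2.5 N of dry friction (pushing the row in takes 2 to 9 N with the pots' own rubbing), stays where it is left, and starts between 0 and 0.012.
- back_bar_face (a point): Middle of the back bar's front face, at desk level, moving with the bar: at rack x = -10 mm when the joint reads 0, at +20 mm when fully home. Its x axis points inwards, square to the face.
- jar: Small round jar with a lid, 37 mm across, 39 mm high, standing loose on the desk to the right of the pots. Origin: centre of the underside. Not to be moved.
- loupe_lens: Loose round loupe lens in a black ring, 36 mm across, 6 mm high, lying to the left of the pots. Origin: centre of the underside. Not to be moved.
- paste_pot_0: One of four identical small round lidded pots, 15 mm high, lid radius 13.8 mm (9 to 15 mm above the desk), body radius 12.5 mm, about 0.03 kg. They stand loose and staggered before the rack's mouth (up to 105 mm out), each in its own lane within the mouth's width; this is number 1 from the left (rack +y). Origin: centre of the underside.
- paste_pot_1: One of four identical small round lidded pots, 15 mm high, lid radius 13.8 mm (9 to 15 mm above the desk), body radius 12.5 mm, about 0.03 kg. They stand loose and staggered before the rack's mouth (up to 105 mm out), each in its own lane within the mouth's width; this is number 2 from the left (rack +y). Origin: centre of the underside.
- paste_pot_2: One of four identical small round lidded pots, 15 mm high, lid radius 13.8 mm (9 to 15 mm above the desk), body radius 12.5 mm, about 0.03 kg. They stand loose and staggered before the rack's mouth (up to 105 mm out), each in its own lane within the mouth's width; this is number 3 from the left (rack +y). Origin: centre of the underside.
- paste_pot_3: One of four identical small round lidded pots, 15 mm high, lid radius 13.8 mm (9 to 15 mm above the desk), body radius 12.5 mm, about 0.03 kg. They stand loose and staggered before the rack's mouth (up to 105 mm out), each in its own lane within the mouth's width; this is number 4 from the left (rack +y). Origin: centre of the underside.
Things that resemble listed ones, but are neither listed nor needed, are in the scene too. Leave any green or pink look-alike of the paste_pot_3 alone.

How it is judged:
On the way, in this order (a step that is already met when the one before it is completed fails the run):
1. the straightedge is picked up off the desk (height (world z) of straightedge above 0.02 m), for 0.2 s.
2. the held straightedge presses the row home: bar within 1.5 mm of its end and loaded over 4 N, every pot against it and pressed with over 1 N (value of joint back_bar above 0.0285 m and contact force between back_bar and anything else above 4 N and contact force between straightedge and the fingers above 1 N and x of paste_pot_0 in the frame of back_bar_face between -0.0163 and -0.0115 m and y of paste_pot_0 in the frame of rack between -0.052 and 0.052 m and x of paste_pot_1 in the frame of back_bar_face between -0.0163 and -0.0115 m and y of paste_pot_1 in the frame of rack between -0.052 and 0.052 m and x of paste_pot_2 in the frame of back_bar_face between -0.0163 and -0.0115 m and y of paste_pot_2 in the frame of rack between -0.052 and 0.052 m and x of paste_pot_3 in the frame of back_bar_face between -0.0163 and -0.0115 m and y of paste_pot_3 in the frame of rack between -0.052 and 0.052 m and contact force between straightedge and paste_pot_0 above 1 N and contact force between straightedge and paste_pot_1 above 1 N and contact force between straightedge and paste_pot_2 above 1 N and contact force between straightedge and paste_pot_3 above 1 N), for 0.5 s.
At the end, for the whole second after the job is handed in: The back bar is within 2 mm of fully home; all four pots stand upright and at rest between the rails, each side within 2.5 mm of the bar's face; the straightedge stands released on its foot on the desk, its origin over 55 mm from the middle of the mouth (value of joint back_bar above 0.028 m and x of paste_pot_0 in the frame of back_bar_face between -0.0163 and -0.0115 m and y of paste_pot_0 in the frame of rack between -0.052 and 0.052 m and x of paste_pot_1 in the frame of back_bar_face between -0.0163 and -0.0115 m and y of paste_pot_1 in the frame of rack between -0.052 and 0.052 m and x of paste_pot_2 in the frame of back_bar_face between -0.0163 and -0.0115 m and y of paste_pot_2 in the frame of rack between -0.052 and 0.052 m and x of paste_pot_3 in the frame of back_bar_face between -0.0163 and -0.0115 m and y of paste_pot_3 in the frame of rack between -0.052 and 0.052 m and angle between each of paste_pot_0, paste_pot_1, paste_pot_2, paste_pot_3's own z axis and vertical below 0.1 rad and height (world z) of each of paste_pot_0, paste_pot_1, paste_pot_2, paste_pot_3, straightedge below 0.004 m and linear speed of each of paste_pot_0, paste_pot_1, paste_pot_2, paste_pot_3, straightedge below 0.01 m/s and horizontal distance between straightedge and rack above 0.055 m and angle between straightedge's own z axis and vertical below 0.08 rad); the robot touches nothing.
It fails at once if the straightedge presses a pot with more than 10 N (contact force between straightedge and paste_pot_0 above 10 N or contact force between straightedge and paste_pot_1 above 10 N or contact force between straightedge and paste_pot_2 above 10 N or contact force between straightedge and paste_pot_3 above 10 N).
It fails at once if the hand or arm touches a pot, the bar or the rack (contact force between any of the fingers, the arm and paste_pot_0 above 0.3 N or contact force between any of the fingers, the arm and paste_pot_1 above 0.3 N or contact force between any of the fingers, the arm and paste_pot_2 above 0.3 N or contact force between any of the fingers, the arm and paste_pot_3 above 0.3 N or contact force between any of the fingers, the arm and back_bar above 0.3 N or contact force between any of the fingers, the arm and rack above 0.3 N).
It fails at once if the straightedge pushes the bar itself (contact force between straightedge and back_bar above 0.3 N).
It fails at once if the jar or the loupe lens is shifted by more than 15 mm (distance of any of jar, loupe_lens from where it was at the start of the episode above 0.015 m).
It also fails if it takes over 72 s, if anything falls off the work surface, if the arm or the gripper's body presses on something with over 40 N, if the wrist force passes 120 N, or if a joint passes its speed limit or range.

## Robot

A 7-joint arm with a two-finger parallel gripper is mounted at the origin on a cart in front of the work surface, level with it; the furniture and walls round the work are solid. World frame = base frame: x ahead of the robot, y to its left, z up, the work surface at z = 0. Lengths are in m, angles in rad, forces in N, time in s.
With the tool pointing down it reaches from about 0.35 to 0.9 m from the base axis. Payload 19.9 kg.
Tool frame: the origin (TCP) lies midway between the tips of the shut fingers; the grasp point (between the pads) lies 19 mm behind it; z points along the fingers, y is the line along which they close (so a half turn about z gives the same grasp; the last joint's range is limited). The gripper opens to 94 mm and grips with 3 to 60 N. Pads are 16 mm wide; open, the fingers measure 119 mm over their backs; the gripper's body (75 mm by 177 mm) begins 78 mm behind the grasp point.
Start: joints at [-1.351, 0.417, -0.01, 1.614, 0.005, 1.111, -0.053], TCP at [0.161, 0.604, 0.205] pointing down, gripper open.
Joint ranges: [-2.81, 2.81], [-0.39, 2.02], [-1.27, 1.25], [0.06, 2.57], [-1.19, 4.33], [0.19, 2], [-2.82, 2.82]. Speed limits (rad/s): [1.89, 1.89, 2.39, 2.39, 3.01, 3.01, 3.01].

## Interface

Orientations are given as a unit quaternion [x, y, z, w].
In Python, from cell import r gives the robot as it stands.
- The arm moves only by the tool jog_arm, never from a script. Its argument "rows" is one flat list of numbers, 5 for each row, row after row: the shift along the tool's x, y, z in m, then the turn about the tool's z in rad, then the opening, from -1 (shut) to 1 (fully open). In form: [x, y, z, twist, jaw, x, y, z, twist, jaw, ...]. A call has 1 to 5 rows; each row is the pose to reach, as a shift and turn from the pose commanded when the call began, along the tool's axes at that moment; what a row does not reach only later rows make up. A row lasts 1/12 s, in which the tool goes at most 41.7 mm and 7.16 degrees, less where a joint would pass 70% of its speed; a pose out of reach is approached as far as the arm can. A call with a gripper value outside its range is refused whole. The fingers move at their own pace and stop on an object; "grip_force" is the grip in N (left out, the last holds). Time passes only in rows, so rows that repeat a pose let the fingers close. It gives the time, the measured TCP pose, the force, the opening and the grip force at its end, in the units of the state.
- r.observe(): the state, without advancing time (a new reading comes with each control period).
- r.read_camera(name): name is "scene" or "top" or "wrist"; returns a dict with "img" (480x640x3 uint8, red, green, blue), "camera_matrix" (3x3 intrinsics, pixels), "rvec" (rotation vector, rad) and "tvec" (3), from world to camera coordinates, as OpenCV has them. Camera axes: x right, y down, z forward; pixel columns grow to the right and rows downward; lengths in m; the calibration is good to about 2 mm. A picture is of the moment at which its call begins. There is no depth.
- r.sign_off(): hands the job in; it is judged then, once.
The state is a dict: "time": time; "q": joint angles; "qvel": joint speeds; "joint_efforts": joint torques, N m; "tcp_pos": TCP position; "tool_rot": TCP orientation; "wrist_force": force on the tool from outside, world axes, zero at the start; "ft_torque": the same for the moment, N m; "grip_width": opening from 0.0 (shut) to 1.0 (fully open); "grip_force": force on a finger pad.
Only numpy, scipy, OpenCV 4.12 (cv2) and the standard library are available. Lean on these libraries where they do the work, as an engineer would, in place of code of your own. Each camera call takes 0.05 s, during which the arm holds its last target. There are 200 camera calls.

## Working session

There is one attempt and no reset: what is moved stays moved. The work goes in short steps, Python scripts to look and compute and a tool call to move; the robot and the scene stay as the last step left them, time stands still between calls to the robot, and variables do not carry over. Pictures are saved under pics/ and viewed, at most 10 in all, crops included, and the job is handed in when it is done.

Besides the shell and the picture viewer there is one more tool, called after "Emit:" in YAML: its name, and indented under it one key for each argument. jog_arm: Moves the arm, as the interface text tells. Its arguments: {"type":"object","properties":{"rows":{"type":"array","items":{"type":"number"}},"grip_force":{"type":"number"}},"required":["rows"]}

```bash
mkdir -p pics; ls
cat > h.py <<'E'
import numpy as np, cv2
from cell import r
def cam(n):
    c=r.read_camera(n); R=cv2.Rodrigues(np.array(c['rvec'],float))[0]
    return c['img'],np.array(c['camera_matrix']),R,np.array(c['tvec'],float).ravel()
def ray(c,uv,z):
    _,K,R,t=c; d=R.T@np.linalg.inv(K)@np.array([uv[0],uv[1],1.]); o=-R.T@t
    return o+d*(z-o[2])/d[2]
def proj(c,p):
    _,K,R,t=c; q=K@(R@np.array(p,float)+t); return q[:2]/q[2]
def save(n,img): cv2.imwrite('pics/'+n+'.png',img[...,::-1])
E
python3 - <<'E'
from h import *
for n in ('top','scene'):
    c=cam(n); save(n,c[0]); np.savez(n,*c); print(n,-c[2].T@c[3], c[1][0,0])
s=r.observe(); print(s)
E
```

```text
pics
top [0.32288992 0.12102714 0.85904385] 446.0258917338426
scene [ 0.16651024 -0.38274564  0.64794266] 528.9799065785733
{'time': 0.1, 'q': array([-1.35152011,  0.41790181, -0.01033103,  1.61408228,  0.00470979,
        1.11067688, -0.05300796]), 'qvel': array([-0.0008356 , -0.00279975,  0.00018277, -0.00151671, -0.00334661,
        0.00062379, -0.00049227]), 'joint_efforts': array([ 1.21509514e-03, -8.52576113e+01,  6.39551729e-01, -4.26694894e+01,
       -4.89409058e-02,  1.63532782e-02,  4.72807619e-05]), 'tcp_pos': array([0.16105857, 0.60356348, 0.20490882]), 'tool_rot': array([ 1.30004140e-01,  9.91513314e-01, -5.21482543e-04, -2.78567376e-05]), 'wrist_force': array([ 0.50666472,  0.36445283, -0.55125011]), 'ft_torque': array([-0.01671238,  0.0209336 ,  0.01742279]), 'grip_force': 0.0, 'grip_width': 1.0018683606755525}
```

View pics/top.png

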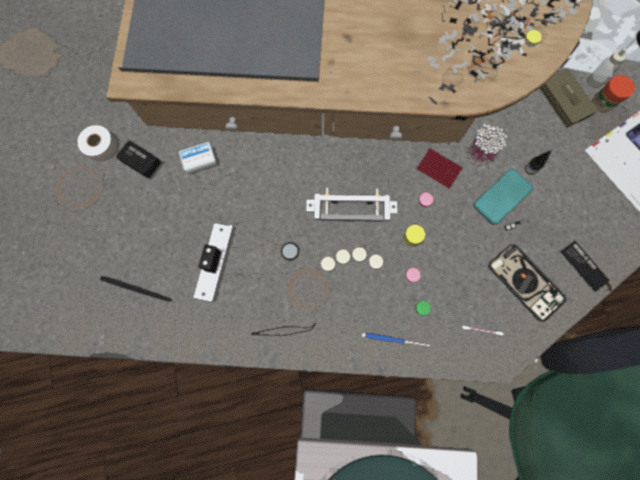

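View pics/scene.png

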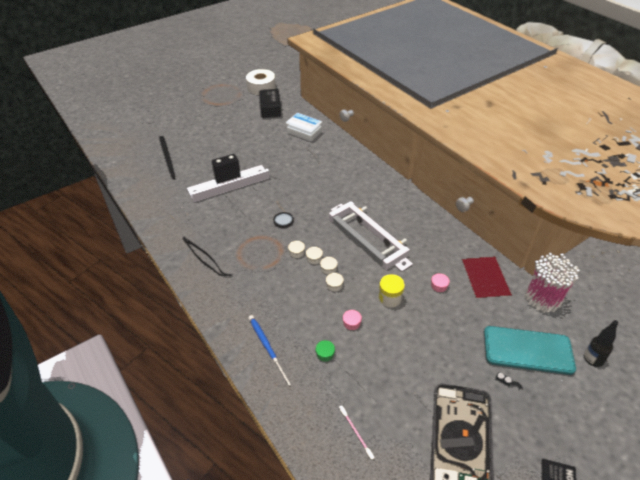

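The top view shows the straightedge (white bar, black block) at (213,262). The rack is at (352,205), with its mouth facing down the image and the grey bar at (352,217). The four cream pots are at (328,264), (343,257), (359,254) and (376,261).

What could be mistaken for what:
- **Pots:** pink at (427,200) and (413,275), green at (424,308). I choose the four cream ones.
- **Jar:** yellow lid at (415,235), or the yellow disc on the shelf at (534,37). I choose (415,235).
- **Lens:** ring at (290,251), or the loop mark at (308,290). I choose (290,251).
- **Straightedge:** the dark bars at (135,288) and (138,159) do not match. I choose (213,262).

Next is a close crop to check.

Run:
```python
from h import *
d=np.load('top.npz'); im=d['arr_0']
a=cv2.resize(im[215:310,180:250],None,fx=5.5,fy=5.5,interpolation=cv2.INTER_CUBIC)
b=cv2.resize(im[185:280,300:400],None,fx=4,fy=5.5,interpolation=cv2.INTER_CUBIC)
save('crop1',np.hstack([a,b])); print(np.hstack([a,b]).shape)
```

```text
(522, 785, 3)
```

View pics/crop1.png

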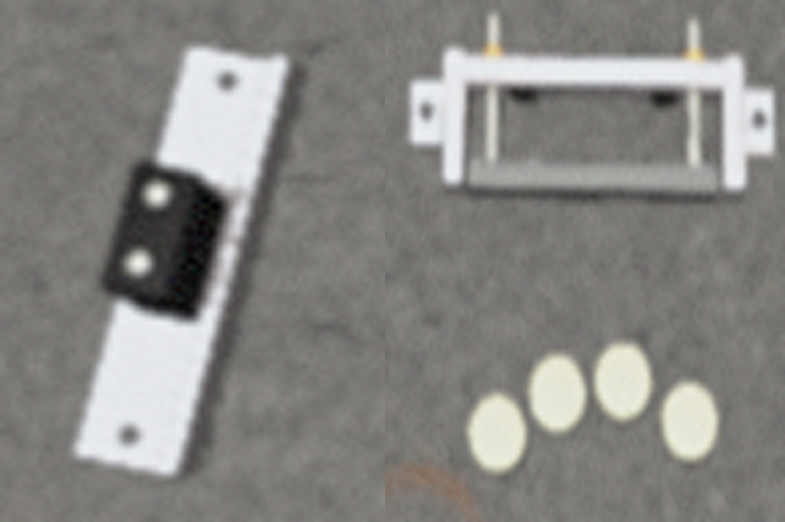

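The crop confirms four cream pots in front of the grey bar and the angle piece with its black block. Its front face should be on the right, with the foot showing on the left.

Run:
```python
from h import *
T=np.load('top.npz'); c=[T['arr_%d'%i] for i in range(4)]
hsv=cv2.cvtColor(c[0],cv2.COLOR_RGB2HSV)
w=((hsv[...,2]>195)&(hsv[...,1]<30)).astype(np.uint8)
def comp(m,box):
    z=np.zeros_like(m); x0,y0,x1,y1=box; z[y0:y1,x0:x1]=m[y0:y1,x0:x1]; return z
se=comp(w,(185,215,245,310)); rr=cv2.minAreaRect(np.argwhere(se)[:,::-1].astype(np.float32)); print('se',rr)
for p in cv2.boxPoints(rr): print(ray(c,p,0.005).round(4), ray(c,p,.02).round(4))
bk=comp((hsv[...,2]<40).astype(np.uint8),(190,235,228,280)); print('block', np.argwhere(bk).mean(0)[::-1])
wh=np.argwhere(comp((hsv[...,2]>150).astype(np.uint8),(200,240,220,268))); 
# pots: cream
cr=comp(((hsv[...,2]>190)&(hsv[...,1]>15)&(hsv[...,1]<80)).astype(np.uint8),(315,240,390,275))
n,l,s,ce=cv2.connectedComponentsWithStats(cr)
for i in range(1,n):
    if s[i,4]>30: print('pot',ce[i].round(2),s[i,4],ray(c,ce[i],.015).round(4))
for nm,uv,z in (('jar',(415.5,234.5),.039),('lens',(290,251),.006)): print(nm,ray(c,uv,z).round(4))
rk=comp(w,(300,185,402,225)); rr=cv2.minAreaRect(np.argwhere(rk)[:,::-1].astype(np.float32)); print('rack',rr)
for nm,uv in (('L mouth',(300+(443-385)/4,185+185/5.5)),('R mouth',(300+(745-385)/4,185+190/5.5)),('L back',(300+(443-385)/4,185+48/5.5)),('R back',(300+(743-385)/4,185+54/5.5))): print(nm,ray(c,uv,.018).round(4))
for nm,uv in (('bar L',(300+(470-385)/4,185+183/5.5)),('bar R',(300+(717-385)/4,185+190/5.5))): print(nm,ray(c,uv,.017).round(4))
S=np.load('scene.npz')['arr_0']
a=cv2.resize(S[145:205,180:280],None,fx=4,fy=4,interpolation=cv2.INTER_CUBIC)
b=cv2.resize(S[195:300,280:420],None,fx=2.8,fy=2.8,interpolation=cv2.INTER_CUBIC); 
o=np.zeros((300,800,3),np.uint8); o[:240,:400]=a; o[:294,400:792]=b; save('crop2',o)
```

```text
se ((212.5500030517578, 261.1499938964844), (18.155101776123047, 78.93522644042969), 15.255118370056152)
[0.3916 0.3765 0.005 ] [0.3904 0.372  0.02  ]
[0.5438 0.3546 0.005 ] [0.5399 0.3505 0.02  ]
[0.5361 0.3188 0.005 ] [0.5324 0.3153 0.02  ]
[0.3846 0.342  0.005 ] [0.3835 0.3381 0.02  ]
block [214.13178295 260.74418605]
pot [359.01 253.66] 131 [0.4925 0.0654 0.015 ]
pot [342.87 255.73] 123 [0.4866 0.0962 0.015 ]
pot [375.86 260.92] 126 [0.4803 0.0325 0.015 ]
pot [327.56 263.08] 131 [0.4705 0.1248 0.015 ]
jar [ 0.531 -0.038  0.039]
lens [0.4915 0.1993 0.006 ]
rack ((351.53662109375, 203.4362335205078), (89.16232299804688, 28.168554306030273), 0.8184555172920227)
L mouth [0.5564 0.1554 0.018 ]
R mouth [0.5634 0.008  0.018 ]
L back [0.6075 0.1588 0.018 ]
R back [0.6142 0.0104 0.018 ]
bar L [0.5582 0.1423 0.017 ]
bar R [0.5629 0.0215 0.017 ]
```

View pics/crop2.png

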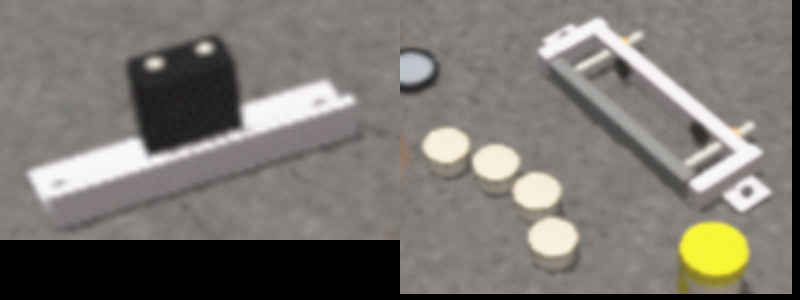

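The front upright faces world -y (the near side in the scene view), and the grey bar sits at the mouth. I'll move over the straightedge and look with the wrist camera.

Emit:
jog_arm:
  rows: [-0.036,-0.017,0,0.12,1,-0.072,-0.034,0,0.24,1,-0.108,-0.051,0,0.36,1,-0.144,-0.068,0,0.48,1,-0.18,-0.085,0,0.6,1]

```text
time: 0.52
tcp_pos: [0.3142, 0.4737, 0.2053]
tool_rot: [0.42, 0.908, -0.0, -0.0]
wrist_force: [0.1, 0.6, 0.3]
grip_width: 0.997
grip_force: 0.0
```

Emit:
jog_arm:
  rows: [-0.04,0.006,0,0.12,1,-0.08,0.012,0,0.24,1,-0.12,0.018,0,0.36,1,-0.16,0.024,0,0.48,1,-0.196,0.029,0,0.6,1]

```text
time: 0.93
tcp_pos: [0.4644, 0.3435, 0.2055]
tool_rot: [0.67, 0.743, -0.0, 0.0]
wrist_force: [0.8, 0.4, 0.5]
grip_width: 1.003
grip_force: 0.0
```

Emit:
jog_arm:
  rows: [0,0,0,0.12,1,0,0,0,0.25,1,0,0,0,0.25,1,0,0,0,0.25,1]

```text
time: 1.27
tcp_pos: [0.4626, 0.3458, 0.2052]
tool_rot: [0.754, 0.657, -0.0, 0.0]
wrist_force: [-0.3, 1.0, -0.2]
grip_width: 0.998
grip_force: 0.0
```

Run:
```python
from h import *
c=cam('wrist'); save('w1',c[0]); np.savez('w1',*c); print(-c[2].T@c[3]); s=r.observe(); print(s['time'],s['tcp_pos'],s['tool_rot'],s['q'])
```

```text
[0.47332216 0.42780337 0.38416577]
1.3167 [0.4624708  0.34589464 0.20525999] [ 7.53083853e-01  6.57924506e-01 -2.33163353e-04  2.89637334e-05] [-1.01764819  0.35127476  0.40533146  1.74673343 -0.15472375  1.07551683
 -0.69527401]
```

View pics/w1.png

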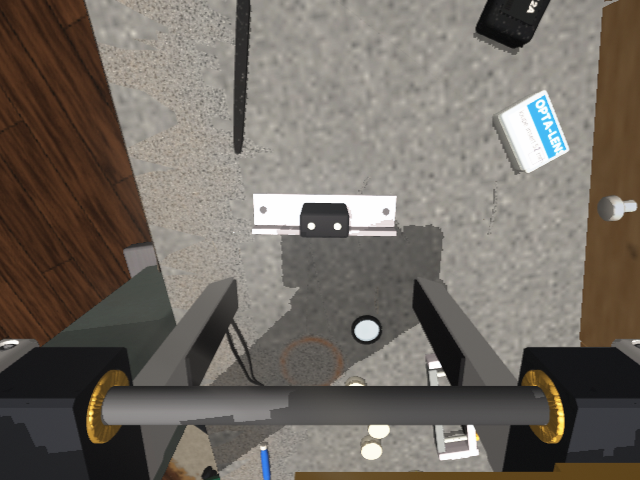

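The wrist view shows the straightedge with its foot's back edge at (253,195)–(396,196), the upright along y≈233 and the block at (324,220). The face is toward world -y, as expected.

```bash
cat >> h.py <<'E'
def load(n):
    T=np.load(n+'.npz'); return [T['arr_%d'%i] for i in range(4)]
E
python3 - <<'E'
from h import *
c=load('w1'); g=cv2.cvtColor(c[0],cv2.COLOR_RGB2GRAY).astype(float)
# back foot edge: for columns, subpixel crossing of brightness
def edge(u,v0,v1,th,down):
    col=g[v0:v1,u]; 
    for i in range(len(col)-1):
        if (col[i]<th<=col[i+1]) if down else (col[i]>=th>col[i+1]): return v0+i+(th-col[i])/(col[i+1]-col[i])
B=[ (u,edge(u,188,204,210,True)) for u in list(range(258,296,4))+list(range(354,392,4))]
print([round(float(b[1]),1) if b[1] else None for b in B]); B=[b for b in B if b[1]]
P=np.array([ray(c,b,.005) for b in B]); k=np.polyfit(P[:,0],P[:,1],1); print('back edge slope',np.arctan(k[0]), 'y at .463',np.polyval(k,.463))
print(g[205:240,275].astype(int), g[205:240,375].astype(int))
print('row ends', g[200,246:262].astype(int), g[200,390:404].astype(int))
print('block row 207',g[206,294:356].astype(int)); print('block col',g[198:242,324].astype(int))
E
```

```text
[193.5, 193.5, 193.5, 193.5, 193.5, 193.5, 193.5, 193.6, 193.7, 193.7, 194.6, 194.7, 194.8, 195.1, 195.2, 195.4, 195.4, 195.5, 195.5, 195.5]
back edge slope -0.1536048144003771 y at .463 0.365575034653597
[254 254 254 254 254 254 254 254 254 254 254 254 254 254 254 254 254 254
 254 253 159 136 138 164 248 254 254 254 253 235 163 167 164 161 159] [254 254 254 254 254 254 254 254 254 254 254 254 254 254 254 254 254 254
 245 243 230 231 115 113 114 131 220 227 227 228 220  75  95  98  99]
row ends [160 161 163 164 165 165 167 234 252 254 254 254 254 254 254 254] [254 254 254 254 254 247 192 151 152 154 153 154 150 145]
block row 207 [254 254 254 254 254 254 254 254 204  51  52  51  51  51  51  51  51  51
  51  51  51  51  50  50  50  50  50  50  49  50  50  49  50  49  50  49
  49  49  49  49  49  49  49  49  49  48  49  49  48  47  47  48 106 245
 253 254 254 254 254 254 254 254]
block col [254 254 254 254 253  49  49  50  50  49  50  50  50  49  50  54  60  67
  75  74  74  73  73  72  71  71  71  70  69  68  67  66  65  65  65  64
  63  61  54  61 102 103 103 103]
```

Run:
```python
from h import *
c=load('w1')
a,b=ray(c,(275,235),.02),ray(c,(375,236),.02); print('front',a,b,'yaw of edge',np.arctan2(b[1]-a[1],b[0]-a[0]))
e0,e1=ray(c,(252.9,200.5),.005),ray(c,(396.2,200.5),.005); print('ends',e0,e1,np.linalg.norm(e1-e0))
th=-.148; y=np.array([np.cos(th),np.sin(th)]); x=np.array([np.sin(th),-np.cos(th)])
fx=((a+b)/2)[:2]@x; bx=ray(c,(324,194.6),.005)[:2]@x; ym=((e0+e1)/2)[:2]@y
print('depth',fx-bx,'origin fr front',(fx-.02)*x+ym*y,'fr back',(bx+.02)*x+ym*y)
bl=(ray(c,(302.6,206.5),.056)+ray(c,(347,206.5),.056))/2; print('block',np.linalg.norm(ray(c,(302.6,206.5),.058)-ray(c,(347,206.5),.058)), bl[:2]@y, ym)
print('blocktop back/front', ray(c,(324,203),.0)[:2]@x)
q=r.observe()['tool_rot']; print('phi',np.pi/2-2*np.arctan2(q[0],q[1]), 'toolx')
```

```text
front [0.4080766  0.33288073 0.02      ] [0.51060939 0.31768838 0.02      ] yaw of edge -0.1471003695063313
ends [0.38898167 0.36920725 0.005     ] [0.5379739 0.3487095 0.005    ] 0.1503956228517975
depth 0.040139777477134986 origin fr front [0.46142581 0.34519509] fr back [0.46144643 0.34533333]
block 0.04027457315666633 0.40571366800023884 0.40547892810974945
blocktop back/front -0.4197624816718289
phi -0.13467740295281572 toolx
```

Origin is (0.4614, 0.3452) with the long axis at -0.148 rad. The measured depth (40.1 mm) and length (150.4 mm) agree with the description. Now the grasp.

Emit:
jog_arm:
  rows: [-0.0008,-0.001,0.036,0.013,1,-0.0008,-0.001,0.072,0.013,1,-0.0008,-0.001,0.108,0.013,1,-0.0008,-0.001,0.14,0.013,1,-0.0008,-0.001,0.16,0.013,1]

```text
time: 1.73
tcp_pos: [0.4602, 0.3444, 0.0423]
tool_rot: [0.757, 0.653, -0.002, -0.0]
wrist_force: [-0.4, 0.2, -0.3]
grip_width: 1.001
grip_force: 0.0
```

Emit:
jog_arm:
  rows: [0,0,0.01,0,1,0,0,0.0193,0,1,0,0,0.0193,0,1,0,0,0.0193,0,-1,0,0,0.0193,0,-1]
  grip_force: 30

```text
time: 2.15
tcp_pos: [0.4624, 0.3455, 0.0274]
tool_rot: [0.759, 0.651, 0.001, -0.0]
wrist_force: [0.5, -0.4, -0.1]
grip_width: 0.893
grip_force: 0.0
```

Emit:
jog_arm:
  rows: [0,0,0,0,-1,0,0,0,0,-1,0,0,0,0,-1,0,0,0,0,-1,0,0,0,0,-1]
  grip_force: 60

```text
time: 2.57
tcp_pos: [0.4618, 0.345, 0.0264]
tool_rot: [0.759, 0.651, 0.0, 0.0]
wrist_force: [-0.3, -0.5, -0.5]
grip_width: 0.542
grip_force: 0.0
```

Emit:
jog_arm:
  rows: [0,0,0,0,-1,0,0,0,0,-1,0,0,0,0,-1,0,0,0,0,-1,0,0,0,0,-1]
  grip_force: 60

```text
time: 2.98
tcp_pos: [0.4618, 0.3449, 0.0263]
tool_rot: [0.759, 0.651, 0.0, 0.0]
wrist_force: [-0.7, -0.7, 4.2]
grip_width: 0.488
grip_force: 60.0
```

Run:
```python
from h import *
s=r.observe(); q=s['tool_rot']; print(s['time'],s['tcp_pos'],q,'phi',np.pi/2-2*np.arctan2(q[0],q[1]),s['wrist_force'],s['grip_force'],s['grip_width'])
```

```text
2.9833 [0.46183312 0.34493697 0.02625043] [7.59085903e-01 6.50990469e-01 2.57017402e-05 6.51480596e-06] phi -0.15301927481395827 [-0.66578272 -0.70691029  4.22785134] 60.00109612941742 0.4880737140374924
```

Gripped at 60 N. Now lift, carry over the lens at a safe height, and turn.

Emit:
jog_arm:
  rows: [0,0,-0.02,0,-1,0,0,-0.055,0,-1,0,0,-0.084,0,-1,0,0,-0.084,-0.12,-1,0,0,-0.084,-0.24,-1]

```text
time: 3.4
tcp_pos: [0.4623, 0.3455, 0.1117]
tool_rot: [0.674, 0.739, 0.001, 0.0]
wrist_force: [-0.2, 0.7, -3.0]
grip_width: 0.49
grip_force: 60.0
```

Emit:
jog_arm:
  rows: [-0.032,-0.0084,0,-0.12,-1,-0.064,-0.0168,0,-0.24,-1,-0.096,-0.025,0,-0.36,-1,-0.128,-0.034,0,-0.48,-1,-0.16,-0.042,0,-0.6,-1]

```text
time: 3.82
tcp_pos: [0.433, 0.1803, 0.1099]
tool_rot: [0.425, 0.905, -0.0, -0.0]
wrist_force: [0.9, 0.1, -1.8]
grip_width: 0.483
grip_force: 60.0
```

Emit:
jog_arm:
  rows: [-0.014,-0.0164,0,-0.12,-1,-0.028,-0.033,0,-0.24,-1,-0.042,-0.049,0,-0.36,-1,-0.056,-0.066,0,-0.48,-1,-0.071,-0.082,0,-0.6,-1]

```text
time: 4.23
tcp_pos: [0.4148, 0.0739, 0.11]
tool_rot: [0.138, 0.99, -0.0, -0.0]
wrist_force: [1.1, -0.6, -1.6]
grip_width: 0.486
grip_force: 60.0
```

Emit:
jog_arm:
  rows: [0,0,0,-0.11,-1,0,0,0,-0.22,-1,0,0,0,-0.332,-1,0,0,0,-0.332,-1,0,0,0,-0.332,-1]

```text
time: 4.65
tcp_pos: [0.4154, 0.0748, 0.1101]
tool_rot: [-0.022, 1.0, -0.0, -0.0]
wrist_force: [0.1, 0.2, -2.8]
grip_width: 0.483
grip_force: 60.0
```

Run:
```python
from h import *
c=cam('wrist'); save('w2',c[0]); np.savez('w2',*c); c2=cam('scene'); np.savez('s2',*c2)
np.savez('t2',*cam('top'))
s=r.observe(); q=s['tool_rot']; print(s['time'],s['tcp_pos'],q,'phi',np.pi/2-2*np.arctan2(q[0],q[1]),s['wrist_force'],s['grip_force'],s['q'])
```

```text
4.8 [0.41542372 0.07501746 0.11011235] [-2.26108819e-02  9.99744338e-01 -6.62614512e-05 -5.29632722e-05] phi 1.6160219448362838 [ 0.54095943 -0.17814246 -3.15026741] 59.99826908111572 [-0.40861808  0.19014859  0.17241032  2.18875406 -0.04662955  0.76611848
  1.41038388]
```

View pics/w2.png

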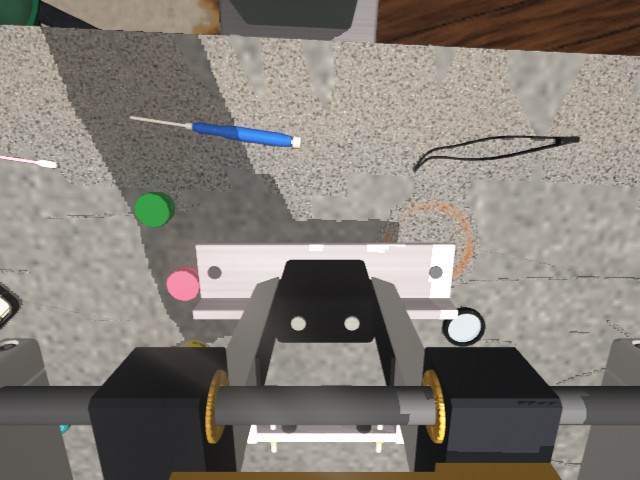

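The wrist view shows the straightedge held level, with its foot at (195–455, 245) and upright along y≈300–318. The rack's back frame is visible at (250–400, 437). The pink decoy at (184,285) and lens at (464,326) are on the sides. Now the fine measurements.

Run:
```python
from h import *
def vedge(g,u,v0,v1,th,up):
    col=g[v0:v1,u]
    for i in range(len(col)-1):
        if (col[i]<th<=col[i+1]) if up else (col[i]>=th>col[i+1]): return v0+i+(th-col[i])/(col[i+1]-col[i])
def fit(c,g,us,v0,v1,th,up,z,nm):
    B=[(u,vedge(g,u,v0,v1,th,up)) for u in us]; B=[b for b in B if b[1]]
    P=np.array([ray(c,(b[0],b[1]),z) for b in B]); k=np.polyfit(P[:,1],P[:,0],1); res=np.std(P[:,0]-np.polyval(k,P[:,1]))
    print(nm,len(B),'yaw',-np.arctan(k[0]),'x@y=.082',np.polyval(k,.082),'res',res)
gs={}
for n in('top','w2'):
    c=load(n); g=cv2.cvtColor(c[0],cv2.COLOR_RGB2GRAY).astype(float); gs[n]=(c,g)
c,g=gs['top']
fit(c,g,list(range(322,327))+list(range(333,373))+list(range(381,387)),190,200,170,True,.018,'back outer')
fit(c,g,range(334,372),194,206,170,False,.018,'back inner')
print('col352',g[208:226,352].astype(int)); print('colL316',g[205:226,317].astype(int)); print('colR388',g[205:226,387].astype(int)); print('row205',g[207,308:324].astype(int),g[207,380:397].astype(int))
c,g=gs['w2']
for u in (255,300,345,395): print(u,g[420:450,u].astype(int))
print(g[238:250,220].astype(int),g[238:250,430].astype(int),g[292:325,220].astype(int),g[292:325,440].astype(int)); print(g[270,185:205].astype(int),g[260,445:465].astype(int))
```

```text
back outer 50 yaw 0.04605879617972118 x@y=.082 0.6096723319927753 res 0.0005045701854543928
back inner 38 yaw 0.04873512137685552 x@y=.082 0.5993605735899151 res 0.00010601967605090406
col352 [119 123 124 124 123 122 129 153 164 170 156 110  66  83 115 123 126 126]
colL316 [232 234 233 234 233 233 233 233 232 233 233 236 222 157 101 110 118 118
 118 122 120]
colR388 [231 232 231 232 231 232 233 233 233 233 231 233 235 226 166 104 102 112
 120 124 126]
row205 [232 223 211 224 230 226 218 224 234 233 227 180 119  99 112 120] [121 116 110 114 160 223 233 231 226 220 218 197 157 132 151 193 202]
255 [103 102 100  97 124 238 252 252 253 253 253 253 253 253 253 254 254 254
 254 254 254 254 254 227 162 163 162 160 159 156]
300 [105 104 104 101 103 127 140 141 142 140 134 135 147 225 251 253 254 254
 254 254 254 251 159 163 164 163 160 159 161 168]
345 [107 106 105 104 103 123 132 133 143 142 147 148 153 222 252 254 254 254
 254 254 254 253 172 159 159 159 158 155 153 149]
395 [ 93  92  91  88  86 104 110 112 114 115 118 121 134 193 253 254 255 255
 255 255 255 254 203 182 176 174 175 173 165 155]
[116 113 112 109 109 125 146 212 230 233 232 230] [174 176 172 170 155 127 155 215 228 229 230 229] [225 225 226 226 227 220 142 135 134 131 130 133 133 130 131 131 132 138
 177 214 226 224 223 223 222 221 217 141 104 103 102 101 100] [255 255 255 255 255 254 155 136 134 131 131 134 136 132 135 136 126 140
 226 221 229 235 253 253 253 253 252 208 158 161 163 164 166]
[118 117 113 110 108 111 114 124 126 125 123 120 128 198 225 227 227 227
 226 227] [255 255 255 255 255 255 255 254 234 173 167 172 176 181 178 163 163 169
 169 157]
```

Run:
```python
from h import *
c=load('w2')
def ln(p,q,z,nm):
    a,b=ray(c,p,z),ray(c,q,z); k=(b[0]-a[0])/(b[1]-a[1]); print(nm,'yaw',-np.arctan(k),'x@.082',a[0]+k*(.082-a[1])); return a,b
ln((255,443.3),(395,442.4),.018,'rack outer back'); ln((300,432.8),(395,433.2),.018,'rack inner back')
z0=.1101-.0263
ln((220,319),(440,319.1),z0+.02,'SE front'); ln((220,245),(430,245),z0+.005,'SE back')
a,b=ray(c,(197.8,270.5),z0+.005),ray(c,(454,260.5),z0+.005); print('SE mid',(a+b)/2,np.linalg.norm(a-b))
c=load('top'); 
m=[ray(c,p,.018) for p in ((317,218.2),(387,219.2))]; print('mouth',m)
e=[ray(c,p,.018) for p in ((318.9,207),(384.3,207))]; print('inner rail',e,'mid y',(e[0]+e[1])/2, np.linalg.norm(e[0]-e[1]))
print('bar', ray(c,(352,219),.017), ray(c,(352,219.9),.0))
```

```text
rack outer back yaw 0.05085417746322853 x@.082 0.6087431528857323
rack inner back yaw 0.037652024981757605 x@.082 0.5973106687189492
SE front yaw 0.04272739834472035 x@.082 0.4334041147414352
SE back yaw 0.043439802332730565 x@.082 0.39416796455924086
SE mid [0.40706404 0.07462274 0.0888    ] 0.14984450624581572
mouth [array([0.55754924, 0.15060991, 0.018     ]), array([0.5637583 , 0.01387945, 0.018     ])]
inner rail [array([0.58060948, 0.14834861, 0.018     ]), array([0.58834136, 0.01988399, 0.018     ])] mid y [0.58447542 0.0841163  0.018     ] 0.12869708724762838
bar [0.56032933 0.08213403 0.017     ] [0.56326093 0.08126251 0.        ]
```

Rack origin is about (0.560, 0.083) with yaw 0.048, and the bar joint is about 0.010. The held straightedge's yaw is 0.043. I'll lower it behind the pots with a -0.005 rad twist, then push slowly. There is about 23 mm to the first contact and about 119 mm to home.

Emit:
jog_arm:
  rows: [0,0.001,0.025,-0.005,-1,0,0.001,0.05,-0.005,-1,0,0.001,0.07,-0.005,-1,0,0.001,0.0825,-0.005,-1,0,0.001,0.0825,-0.005,-1]

```text
time: 5.22
tcp_pos: [0.4149, 0.0758, 0.026]
tool_rot: [-0.026, 1.0, -0.0, -0.001]
wrist_force: [-0.1, 0.2, -2.2]
grip_width: 0.485
grip_force: 60.0
```

Emit:
jog_arm:
  rows: [0,0,0,0,-1,-0.003,0,0,0,-1,-0.007,0,0,0,-1,-0.012,0,0,0,-1,-0.015,0,0,0,-1]

```text
time: 5.63
tcp_pos: [0.4315, 0.0769, 0.028]
tool_rot: [-0.026, 1.0, 0.0, 0.001]
wrist_force: [-0.9, -0.2, -2.1]
grip_width: 0.488
grip_force: 60.0
```

```bash
cat > st.py <<'E'
from h import *
s=r.observe(); q=s['tool_rot']; p=s['tcp_pos']; d=p[:2]-np.array([.56,.083]); u=np.array([np.cos(.048),np.sin(.048)])
print(s['time'].__round__(2),'tcp',p.round(4),'rack',(d@u).round(4),(d@[-u[1],u[0]]).round(4),'phi',round(np.pi/2-2*np.arctan2(q[0],q[1]),4),'F',s['wrist_force'].round(2),'T',s['ft_torque'].round(3),s['tool_rot'].round(4))
E
python3 st.py
```

```text
5.63 tcp [0.4315 0.0769 0.028 ] rack -0.1286 0.0001 phi 1.6238 F [-0.89 -0.19 -2.11] T [0.021 0.007 0.007] [-2.650e-02  9.996e-01  1.000e-04  6.000e-04]
```

Emit:
jog_arm:
  rows: [-0.002,0,0,0,-1,-0.004,0,0,0,-1,-0.006,0,0,0,-1,-0.008,0,0,0,-1,-0.01,0,0,0,-1]

```text
time: 6.05
tcp_pos: [0.4405, 0.0773, 0.0277]
tool_rot: [-0.027, 1.0, -0.0, -0.0]
wrist_force: [-0.5, -0.8, -2.6]
grip_width: 0.487
grip_force: 60.0
```

Emit:
jog_arm:
  rows: [-0.002,0,0,0,-1,-0.004,0,0,0,-1,-0.006,0,0,0,-1,-0.008,0,0,0,-1,-0.01,0,0,0,-1]

```text
time: 6.47
tcp_pos: [0.4506, 0.0778, 0.0277]
tool_rot: [-0.027, 1.0, -0.0, -0.0]
wrist_force: [-0.6, -0.1, -1.9]
grip_width: 0.482
grip_force: 60.0
```

Emit:
jog_arm:
  rows: [-0.002,0,0,0,-1,-0.004,0,0,0,-1,-0.006,0,0,0,-1,-0.008,0,0,0,-1,-0.01,0,0,0,-1]

```text
time: 6.88
tcp_pos: [0.4605, 0.0784, 0.0276]
tool_rot: [-0.027, 1.0, -0.0, -0.0]
wrist_force: [-0.6, 0.3, -1.7]
grip_width: 0.485
grip_force: 60.0
```

Emit:
jog_arm:
  rows: [-0.002,0,0,0,-1,-0.004,0,0,0,-1,-0.006,0,0,0,-1,-0.008,0,0,0,-1,-0.01,0,0,0,-1]

```text
time: 7.3
tcp_pos: [0.4706, 0.0789, 0.0277]
tool_rot: [-0.027, 1.0, -0.0, 0.0]
wrist_force: [-1.5, 0.5, -2.6]
grip_width: 0.486
grip_force: 60.0
```

```bash
python3 st.py
python3 - <<'E'
from h import *
t=cam('top'); s=cam('scene'); np.savez('t3',*t); np.savez('s3',*s)
a=cv2.resize(t[0][180:280,300:400],(400,400),interpolation=cv2.INTER_CUBIC); b=cv2.resize(s[0][190:310,270:390],(400,400),interpolation=cv2.INTER_CUBIC)
save('c3',np.hstack([a,b]))
E
```

```text
7.3 tcp [0.4706 0.0789 0.0277] rack -0.0895 0.0002 phi 1.624 F [-1.5   0.45 -2.56] T [ 0.044  0.124 -0.038] [-0.0266  0.9996 -0.      0.    ]
```

View pics/c3.png

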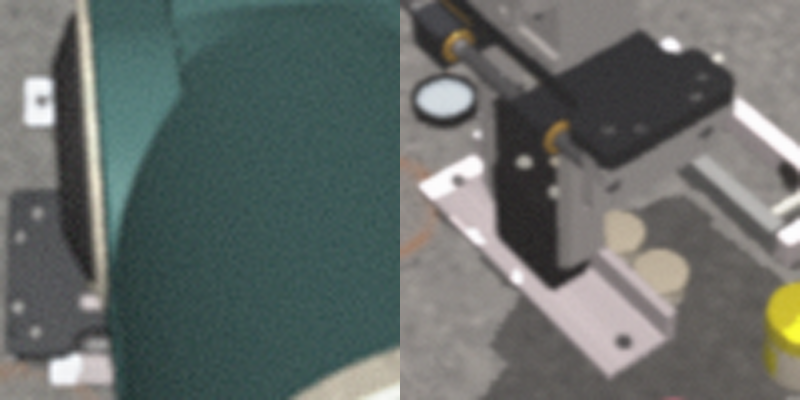

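The scene crop (right half) shows pots 3 and 4, at about (622,232) and (660,272) in the crop, lined up on the front face. The arm hides the rest from above. I'll keep pushing slowly.

Emit:
jog_arm:
  rows: [-0.002,0,0,0,-1,-0.004,0,0,0,-1,-0.006,0,0,0,-1,-0.008,0,0,0,-1,-0.01,0,0,0,-1]

```text
time: 7.82
tcp_pos: [0.4806, 0.0794, 0.0277]
tool_rot: [-0.027, 1.0, -0.0, 0.0]
wrist_force: [0.2, 0.6, -2.1]
grip_width: 0.488
grip_force: 60.0
```

Emit:
jog_arm:
  rows: [-0.002,0,0,0,-1,-0.004,0,0,0,-1,-0.006,0,0,0,-1,-0.008,0,0,0,-1,-0.01,0,0,0,-1]

```text
time: 8.23
tcp_pos: [0.4905, 0.08, 0.0277]
tool_rot: [-0.027, 1.0, -0.0, 0.0]
wrist_force: [-0.3, 0.5, -2.7]
grip_width: 0.481
grip_force: 60.0
```

Emit:
jog_arm:
  rows: [-0.002,0,0,0,-1,-0.004,0,0,0,-1,-0.006,0,0,0,-1,-0.008,0,0,0,-1,-0.01,0,0,0,-1]

```text
time: 8.65
tcp_pos: [0.5005, 0.0805, 0.0277]
tool_rot: [-0.027, 1.0, -0.0, 0.0]
wrist_force: [-1.1, 0.7, -1.8]
grip_width: 0.486
grip_force: 60.0
```

Emit:
jog_arm:
  rows: [-0.001,0,0,0,-1,-0.002,0,0,0,-1,-0.003,0,0,0,-1,-0.004,0,0,0,-1,-0.005,0,0,0,-1]

```text
time: 9.07
tcp_pos: [0.5054, 0.0807, 0.0277]
tool_rot: [-0.027, 1.0, -0.0, -0.0]
wrist_force: [-0.6, -0.0, -2.2]
grip_width: 0.482
grip_force: 60.0
```

```bash
python3 st.py
```

```text
9.07 tcp [0.5054 0.0807 0.0277] rack -0.0547 0.0004 phi 1.624 F [-0.6  -0.04 -2.22] T [-0.018  0.204  0.005] [-2.660e-02  9.996e-01 -1.000e-04 -0.000e+00]
```

Emit:
jog_arm:
  rows: [-0.001,0,0,0,-1,-0.002,0,0,0,-1,-0.003,0,0,0,-1,-0.004,0,0,0,-1,-0.005,0,0,0,-1]

```text
time: 9.48
tcp_pos: [0.5104, 0.081, 0.0277]
tool_rot: [-0.027, 1.0, -0.0, -0.0]
wrist_force: [-1.0, 0.9, -1.9]
grip_width: 0.484
grip_force: 60.0
```

Emit:
jog_arm:
  rows: [-0.001,0,0,0,-1,-0.002,0,0,0,-1,-0.003,0,0,0,-1,-0.004,0,0,0,-1,-0.005,0,0,0,-1]

```text
time: 9.9
tcp_pos: [0.5148, 0.0812, 0.0275]
tool_rot: [-0.027, 1.0, -0.0, -0.001]
wrist_force: [-4.6, -0.1, -0.7]
grip_width: 0.487
grip_force: 60.0
```

Emit:
jog_arm:
  rows: [-0.001,0,0,0,-1,-0.002,0,0,0,-1,-0.003,0,0,0,-1,-0.004,0,0,0,-1,-0.005,0,0,0,-1]

```text
time: 10.32
tcp_pos: [0.5204, 0.0815, 0.0276]
tool_rot: [-0.027, 1.0, -0.0, -0.0]
wrist_force: [-3.5, -0.8, -2.8]
grip_width: 0.484
grip_force: 60.0
```

```bash
python3 st.py
```

```text
10.32 tcp [0.5204 0.0815 0.0276] rack -0.0396 0.0004 phi 1.624 F [-3.53 -0.77 -2.77] T [-0.078  0.86  -0.102] [-2.660e-02  9.996e-01 -1.000e-04 -0.000e+00]
```

Bar contact was at TCP x≈0.511, as predicted. I'll continue at half the step and average the wrist signals to check squareness.

Emit:
jog_arm:
  rows: [-0.001,0,0,0,-1,-0.002,0,0,0,-1,-0.003,0,0,0,-1,-0.004,0,0,0,-1,-0.005,0,0,0,-1]

```text
time: 10.73
tcp_pos: [0.5254, 0.0818, 0.0277]
tool_rot: [-0.027, 1.0, -0.0, 0.0]
wrist_force: [-3.7, 0.4, -2.5]
grip_width: 0.481
grip_force: 60.0
```

Emit:
jog_arm:
  rows: [-0.0005,0,0,0,-1,-0.001,0,0,0,-1,-0.0015,0,0,0,-1,-0.002,0,0,0,-1,-0.0025,0,0,0,-1]

```text
time: 11.15
tcp_pos: [0.5278, 0.082, 0.0277]
tool_rot: [-0.027, 1.0, -0.0, 0.0]
wrist_force: [-2.7, -0.3, -3.0]
grip_width: 0.487
grip_force: 60.0
```

```bash
cat > av.py <<'E'
from h import *
F=[];T=[];P=[];Q=[]
for i in range(10):
    r.read_camera('wrist'); s=r.observe(); F.append(s['wrist_force']);T.append(s['ft_torque']);P.append(s['tcp_pos']);q=s['tool_rot'];Q.append(np.pi/2-2*np.arctan2(q[0],q[1]))
F=np.array(F);print('t',s['time'],'F',F.mean(0).round(2),'sd',F.std(0).round(2),'Fx',F[:,0].round(1),'T',np.mean(T,0).round(3),'sd',np.std(T,0).round(3),'P',np.mean(P,0).round(5),'phi',np.mean(Q).round(4))
E
python3 av.py
```

```text
t 11.65 F [-2.27  0.15 -2.43] sd [0.45 0.51 0.4 ] Fx [-2.3 -1.9 -2.5 -3.1 -2.9 -1.8 -2.3 -1.8 -2.3 -1.8] T [-0.01   0.642 -0.101] sd [0.034 0.066 0.024] P [0.52788 0.08195 0.02771] phi 1.624
```

The moment puts the load centre at y≈-44 mm (right-hand pot), so the face is turned slightly too far. I'll twist back in small steps while advancing.

Emit:
jog_arm:
  rows: [-0.0003,0,0,0.002,-1,-0.0006,0,0,0.004,-1,-0.0009,0,0,0.004,-1,-0.0012,0,0,0.004,-1,-0.0015,0,0,0.004,-1]

```text
time: 12.07
tcp_pos: [0.5293, 0.0821, 0.0277]
tool_rot: [-0.025, 1.0, -0.0, -0.0]
wrist_force: [-4.0, 0.2, -2.1]
grip_width: 0.483
grip_force: 60.0
```

```bash
python3 av.py
```

```text
t 12.5667 F [-2.55  0.02 -2.56] sd [0.46 0.49 0.44] Fx [-3.1 -2.2 -2.3 -2.3 -2.8 -3.2 -3.  -2.1 -1.7 -2.8] T [ 0.003  0.738 -0.095] sd [0.019 0.023 0.025] P [0.52932 0.08202 0.02767] phi 1.62
```

Emit:
jog_arm:
  rows: [-0.0002,0,0,0.002,-1,-0.0004,0,0,0.004,-1,-0.0006,0,0,0.004,-1,-0.0008,0,0,0.004,-1,-0.001,0,0,0.004,-1]

```text
time: 12.98
tcp_pos: [0.5303, 0.0821, 0.0277]
tool_rot: [-0.023, 1.0, -0.0, -0.0]
wrist_force: [-3.6, -0.4, -1.8]
grip_width: 0.485
grip_force: 60.0
```

```bash
python3 av.py
```

```text
t 13.4833 F [-3.03 -0.31 -2.3 ] sd [0.32 0.59 0.25] Fx [-3.1 -2.8 -2.8 -3.2 -3.3 -2.9 -3.3 -2.6 -2.7 -3.7] T [ 0.013  0.784 -0.09 ] sd [0.033 0.038 0.033] P [0.53031 0.08207 0.02768] phi 1.616
```

Emit:
jog_arm:
  rows: [-0.0002,0,0,0.002,-1,-0.0004,0,0,0.004,-1,-0.0006,0,0,0.004,-1,-0.0008,0,0,0.004,-1,-0.001,0,0,0.004,-1]

```text
time: 13.9
tcp_pos: [0.5313, 0.0821, 0.0277]
tool_rot: [-0.021, 1.0, -0.0, -0.0]
wrist_force: [-3.8, -0.4, -0.9]
grip_width: 0.488
grip_force: 60.0
```

```bash
python3 av.py
```

```text
t 14.4 F [-2.72 -0.09 -2.22] sd [0.38 0.34 0.61] Fx [-2.8 -3.5 -2.  -2.8 -2.8 -2.9 -2.6 -3.  -2.4 -2.5] T [0.022 0.79  0.027] sd [0.023 0.044 0.032] P [0.53132 0.08212 0.02768] phi 1.612
```

The load centre is now about +10 mm, so the face is nearly square. I'll advance gently to the stop.

Emit:
jog_arm:
  rows: [-0.0003,0,0,-0.001,-1,-0.0006,0,0,-0.001,-1,-0.0009,0,0,-0.001,-1,-0.0012,0,0,-0.001,-1,-0.0015,0,0,-0.001,-1]

```text
time: 14.82
tcp_pos: [0.5328, 0.0822, 0.0277]
tool_rot: [-0.021, 1.0, -0.0, 0.0]
wrist_force: [-3.9, -0.8, -1.5]
grip_width: 0.485
grip_force: 60.0
```

```bash
python3 av.py
```

```text
t 15.3167 F [-2.77 -0.19 -2.43] sd [0.6  0.38 0.65] Fx [-3.4 -3.2 -3.2 -2.9 -3.2 -2.6 -3.  -1.4 -1.9 -3. ] T [-0.014  0.725 -0.018] sd [0.03  0.063 0.038] P [0.53285 0.08219 0.02769] phi 1.613
```

Emit:
jog_arm:
  rows: [-0.0002,0,0,0,-1,-0.0004,0,0,0,-1,-0.0006,0,0,0,-1,-0.0008,0,0,0,-1,-0.001,0,0,0,-1]

```text
time: 15.73
tcp_pos: [0.5338, 0.0822, 0.0277]
tool_rot: [-0.021, 1.0, -0.0, -0.0]
wrist_force: [-3.1, 0.1, -2.0]
grip_width: 0.483
grip_force: 60.0
```

```bash
python3 av.py
```

```text
t 16.2333 F [-2.94 -0.11 -2.21] sd [0.46 0.47 0.64] Fx [-3.9 -3.2 -3.2 -2.5 -2.9 -2.9 -2.1 -3.1 -3.2 -2.5] T [-0.017  0.815 -0.029] sd [0.032 0.034 0.026] P [0.53381 0.08222 0.02768] phi 1.613
```

Emit:
jog_arm:
  rows: [-0.0002,0,0,0,-1,-0.0004,0,0,0,-1,-0.0006,0,0,0,-1,-0.0008,0,0,0,-1,-0.001,0,0,0,-1]

```text
time: 16.65
tcp_pos: [0.5344, 0.0822, 0.0276]
tool_rot: [-0.021, 1.0, -0.0, -0.0]
wrist_force: [-6.3, -0.7, 1.2]
grip_width: 0.489
grip_force: 60.0
```

```bash
python3 av.py
```

```text
t 17.15 F [-5.51 -0.27 -0.14] sd [0.38 0.43 0.32] Fx [-5.1 -5.7 -5.5 -6.1 -5.3 -5.7 -5.9 -4.8 -5.6 -5.2] T [-0.027  1.459 -0.006] sd [0.03  0.027 0.021] P [0.53445 0.08225 0.02762] phi 1.613
```

At the stop, load 5.5 N and centred. Ramping up.

Emit:
jog_arm:
  rows: [-0.0001,0,0,0,-1,-0.0002,0,0,0,-1,-0.0003,0,0,0,-1,-0.0003,0,0,0,-1]

```text
time: 17.48
tcp_pos: [0.5345, 0.0822, 0.0276]
tool_rot: [-0.021, 1.0, -0.0, -0.001]
wrist_force: [-7.2, -0.0, 1.0]
grip_width: 0.486
grip_force: 60.0
```

```bash
python3 av.py
```

```text
t 17.9833 F [-7.21 -0.05  1.17] sd [0.42 0.4  0.3 ] Fx [-8.2 -6.7 -7.6 -7.1 -7.5 -7.1 -7.  -6.7 -7.1 -7.2] T [-0.042  1.817 -0.017] sd [0.024 0.021 0.024] P [0.53448 0.08225 0.02757] phi 1.613
```

Emit:
jog_arm:
  rows: [-0.0002,0,0,0,-1,-0.0004,0,0,0,-1,-0.0006,0,0,0,-1,-0.0007,0,0,0,-1,-0.0007,0,0,0,-1]

```text
time: 18.4
tcp_pos: [0.5346, 0.0822, 0.0274]
tool_rot: [-0.021, 1.0, -0.0, -0.001]
wrist_force: [-10.2, -0.2, 3.1]
grip_width: 0.482
grip_force: 60.0
```

```bash
python3 av.py
```

```text
t 18.9 F [-10.14  -0.37   3.55] sd [0.43 0.34 0.5 ] Fx [-10.2 -10.6 -10.6 -10.4 -10.3  -9.9 -10.7  -9.9  -9.6  -9.3] T [-0.105  2.621 -0.044] sd [0.019 0.03  0.022] P [0.5346  0.08225 0.02745] phi 1.6131
```

Emit:
jog_arm:
  rows: [-0.0002,0,0,0,-1,-0.0004,0,0,0,-1,-0.0006,0,0,0,-1,-0.0008,0,0,0,-1,-0.0009,0,0,0,-1]

```text
time: 19.32
tcp_pos: [0.5348, 0.0823, 0.0273]
tool_rot: [-0.021, 1.0, -0.0, -0.002]
wrist_force: [-15.0, -0.7, 7.0]
grip_width: 0.483
grip_force: 60.0
```

```bash
python3 av.py; python3 av.py
python3 - <<'E'
from h import *
s=cam('scene'); save('c4',cv2.resize(s[0][180:320,270:430],None,fx=4,fy=4,interpolation=cv2.INTER_CUBIC))
E
```

```text
t 19.8167 F [-14.54  -0.61   6.59] sd [0.57 0.44 0.48] Fx [-14.6 -14.9 -14.8 -15.2 -14.6 -14.6 -14.9 -13.8 -13.2 -14.8] T [-0.135  3.689 -0.035] sd [0.035 0.014 0.026] P [0.53475 0.08226 0.0273 ] phi 1.6131
t 20.3167 F [-14.57  -0.6    6.46] sd [0.61 0.52 0.48] Fx [-14.2 -15.3 -14.2 -14.2 -14.4 -15.5 -15.6 -13.9 -14.  -14.5] T [-0.141  3.683 -0.029] sd [0.027 0.023 0.029] P [0.53475 0.08225 0.0273 ] phi 1.6131
```

View pics/c4.png

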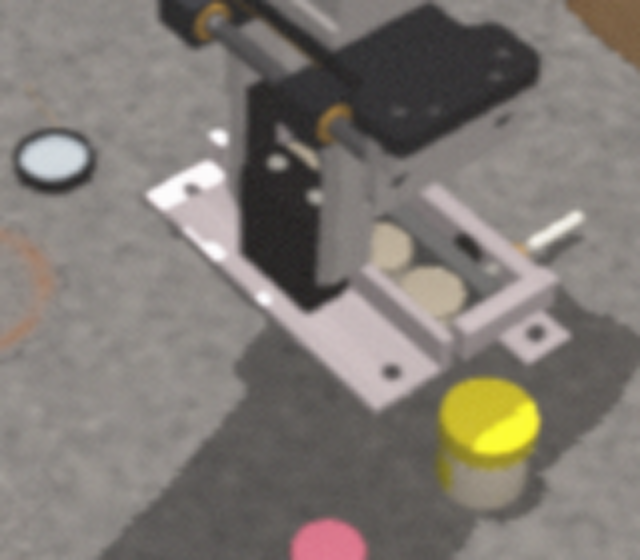

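The crop shows pots 3 and 4 (at about (388,248) and (432,290)) seated against the bar, with the straightedge square outside the mouth. The jar at (488,440) and lens at (55,158) look undisturbed. The press held about 14.5 N, centred, for over a second. Now draw back, lower and release.

Emit:
jog_arm:
  rows: [0.0005,0,0,0,-1,0.001,0,0,0,-1,0.002,0,0,0,-1,0.003,0,0,0,-1,0.005,0,0,0,-1]

```text
time: 20.78
tcp_pos: [0.5325, 0.0822, 0.028]
tool_rot: [-0.021, 1.0, 0.0, 0.001]
wrist_force: [0.2, 0.3, -2.6]
grip_width: 0.486
grip_force: 60.0
```

Emit:
jog_arm:
  rows: [0.005,0,0,0,-1,0.012,0,0,0,-1,0.022,0,0,0,-1,0.032,0,0,0,-1,0.042,0,0,0,-1]

```text
time: 21.2
tcp_pos: [0.4884, 0.0803, 0.0277]
tool_rot: [-0.021, 1.0, -0.0, -0.0]
wrist_force: [-0.1, 0.8, -2.6]
grip_width: 0.488
grip_force: 60.0
```

Emit:
jog_arm:
  rows: [0.004,0,0,0,-1,0.005,0,0,0,-1,0.005,0,0.0005,0,-1,0.005,0,0.001,0,-1,0.005,0,0.0013,0,-1]

```text
time: 21.62
tcp_pos: [0.4851, 0.0802, 0.0263]
tool_rot: [-0.021, 1.0, -0.0, 0.0]
wrist_force: [-0.0, -0.0, -2.5]
grip_width: 0.489
grip_force: 60.0
```

```bash
python3 av.py
```

```text
t 22.1167 F [-0.1  -0.05 -2.04] sd [0.51 0.34 0.41] Fx [ 0.3 -0.2 -0.  -0.8 -0.7  1.  -0.4 -0.4  0.2  0.1] T [ 0.02  -0.017 -0.004] sd [0.026 0.029 0.034] P [0.48485 0.08013 0.02632] phi 1.6129
```

Emit:
jog_arm:
  rows: [0,0,0.0002,0,-1,0,0,0.0004,0,-1,0,0,0.0005,0,-1,0,0,0.0005,0,-1]

```text
time: 22.45
tcp_pos: [0.4847, 0.0801, 0.0259]
tool_rot: [-0.021, 1.0, -0.0, -0.0]
wrist_force: [-0.2, -0.7, -1.0]
grip_width: 0.488
grip_force: 60.0
```

```bash
python3 av.py
```

```text
t 22.95 F [ 0.01  0.03 -2.13] sd [0.37 0.44 0.36] Fx [ 0.   0.1 -0.4  0.5  0.3  0.3 -0.7 -0.2 -0.   0.3] T [0.026 0.004 0.019] sd [0.028 0.023 0.036] P [0.48472 0.08015 0.02588] phi 1.613
```

Emit:
jog_arm:
  rows: [0,0,0.0003,0,-1,0,0,0.0006,0,-1,0,0,0.0008,0,-1,0,0,0.0008,0,-1]

```text
time: 23.28
tcp_pos: [0.4847, 0.0801, 0.025]
tool_rot: [-0.021, 1.0, -0.0, -0.0]
wrist_force: [0.1, -0.4, -2.7]
grip_width: 0.485
grip_force: 60.0
```

```bash
python3 av.py
```

```text
t 23.7833 F [-0.3   0.01 -2.02] sd [0.47 0.49 0.68] Fx [-0.2  0.1  0.3 -0.1 -1.4 -0.4  0.2 -0.3 -0.4 -0.8] T [ 0.011 -0.015 -0.01 ] sd [0.028 0.035 0.022] P [0.48473 0.08014 0.02508] phi 1.613
```

Emit:
jog_arm:
  rows: [0,0,0.0004,0,-1,0,0,0.0008,0,-1,0,0,0.001,0,-1,0,0,0.001,0,-1,0,0,0.001,0,-1]

```text
time: 24.2
tcp_pos: [0.4849, 0.0802, 0.0249]
tool_rot: [-0.021, 1.0, 0.0, 0.0]
wrist_force: [-7.1, -1.5, 21.0]
grip_width: 0.484
grip_force: 60.0
```

```bash
python3 av.py
```

```text
t 24.7 F [-6.8  -0.76 21.14] sd [0.53 0.51 0.34] Fx [-6.9 -6.5 -6.1 -6.4 -6.5 -7.5 -6.2 -7.4 -6.9 -7.6] T [-0.598  1.752  0.009] sd [0.034 0.032 0.021] P [0.48484 0.08019 0.02487] phi 1.6131
```

Touched down, slightly too firmly. I'll ease back 0.9 mm to unload, then open.

Emit:
jog_arm:
  rows: [0,0,-0.0005,0,-1,0,0,-0.0009,0,-1,0,0,-0.0009,0,-1,0,0,-0.0009,0,0.2,0,0,-0.0009,0,0.2]
  grip_force: 20

```text
time: 25.12
tcp_pos: [0.4848, 0.0802, 0.025]
tool_rot: [-0.021, 1.0, -0.0, 0.0]
wrist_force: [0.5, -0.1, -0.2]
grip_width: 0.587
grip_force: 0.0
```

Emit:
jog_arm:
  rows: [0,0,0,0,1,0,0,0,0,1,0,0,0,0,1,0,0,0,0,1,0,0,0,0,1]

```text
time: 25.53
tcp_pos: [0.4847, 0.0801, 0.025]
tool_rot: [-0.021, 1.0, -0.0, -0.0]
wrist_force: [-0.1, 0.0, 0.2]
grip_width: 0.918
grip_force: 0.0
```

Emit:
jog_arm:
  rows: [0,0,0,0,1,0,0,0,0,1,0,0,0,0,1,0,0,0,0,1,0,0,0,0,1]

```text
time: 25.95
tcp_pos: [0.4847, 0.0802, 0.025]
tool_rot: [-0.021, 1.0, -0.0, 0.0]
wrist_force: [0.1, -1.0, 0.6]
grip_width: 1.0
grip_force: 0.0
```

```bash
python3 av.py; python3 -c "
from h import *
print(r.observe()['grip_width'])"
```

```text
t 26.45 F [ 0.01  0.13 -0.07] sd [0.38 0.35 0.67] Fx [-0.1 -0.5  0.   0.4  0.6  0.2  0.4 -0.  -0.4 -0.5] T [ 0.04  -0.003 -0.011] sd [0.022 0.022 0.015] P [0.48473 0.08014 0.02498] phi 1.613
1.0001058164100296
```

Released cleanly. Lift away, then move back and left so the top camera sees the scene.

Emit:
jog_arm:
  rows: [0,0,-0.02,0,1,0,0,-0.055,0,1,0,0,-0.095,0,1,0,0,-0.135,0,1,0,0,-0.17,0,1]

```text
time: 26.87
tcp_pos: [0.4846, 0.08, 0.1976]
tool_rot: [-0.021, 1.0, 0.0, 0.001]
wrist_force: [0.4, -0.2, 0.7]
grip_width: 0.998
grip_force: 0.0
```

Emit:
jog_arm:
  rows: [0,0.035,0,0,1,0,0.07,0,0,1,0,0.11,0,0,1,0,0.15,0,0,1,0,0.19,0,0,1]

```text
time: 27.28
tcp_pos: [0.4762, 0.2718, 0.1952]
tool_rot: [-0.021, 1.0, 0.0, 0.0]
wrist_force: [1.0, 0.0, 0.5]
grip_width: 1.001
grip_force: 0.0
```

Emit:
jog_arm:
  rows: [0,0.035,0,0,1,0,0.07,0,0,1,0,0.11,0,0,1,0,0.14,0,0,1,0,0.15,0,0,1]

```text
time: 27.7
tcp_pos: [0.4684, 0.4247, 0.1944]
tool_rot: [-0.023, 1.0, 0.001, -0.001]
wrist_force: [-0.6, 0.4, -0.2]
grip_width: 1.0
grip_force: 0.0
```

```bash
python3 - <<'E'
from h import *
t=cam('top'); np.savez('t5',*t); save('t5',cv2.resize(t[0][180:290,275:435],None,fx=5,fy=5,interpolation=cv2.INTER_CUBIC))
E
python3 st.py
```

```text
27.75 tcp [0.4686 0.4243 0.1942] rack -0.075 0.3453 phi 1.6176 F [-1.47 -0.06 -1.02] T [ 0.01   0.09  -0.036] [-2.340e-02  9.997e-01  4.000e-04 -6.000e-04]
```

View pics/t5.png

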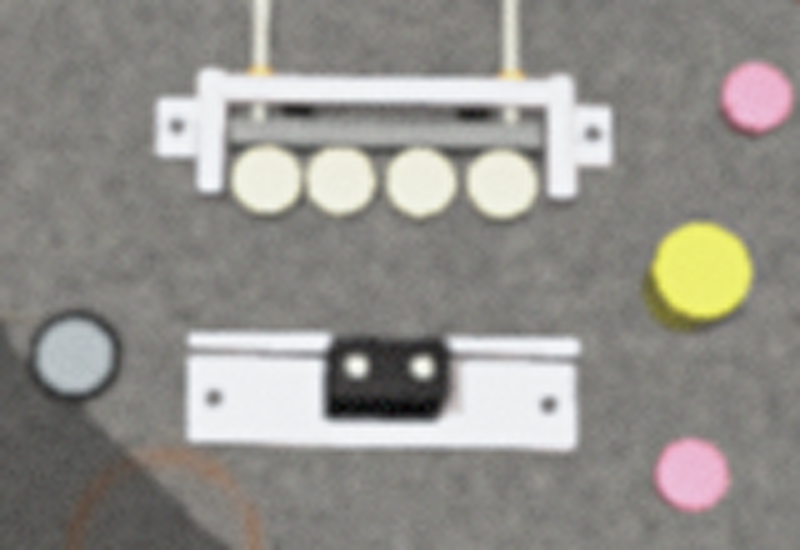

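The top crop shows all four pots in a straight row against the bar, at crop (267,180), (341,181), (420,182) and (502,184). The straightedge stands square behind them, and the jar and lens are in place. One numeric check that the bar is fully home.

Run:
```python
from h import *
c=load('t5'); u=np.array([np.cos(.046),np.sin(.046)]); v=np.array([-u[1],u[0]]); o=np.array([.56,.083])
hsv=cv2.cvtColor(c[0],cv2.COLOR_RGB2HSV); m=((hsv[...,2]>190)&(hsv[...,1]>15)&(hsv[...,1]<80)).astype(np.uint8); m[:,:315]=0;m[:,390:]=0;m[:207]=0;m[225:]=0
n,l,s,ce=cv2.connectedComponentsWithStats(m)
for i in range(1,n):
    if s[i,4]>30: p=ray(c,ce[i],.015)[:2]-o; print(s[i,4],'pot rack',(p@u).round(4),(p@v).round(4))
for uv,z,n in (((275+701/5,180+272/5),.039,'jar'),((275+75/5,180+356/5),.006,'lens')): print(n,ray(c,uv,z).round(4))
```

```text
49 pot rack 0.0112 0.043
70 pot rack 0.0098 0.0168
62 pot rack 0.01 -0.0145
75 pot rack 0.0089 -0.0468
jar [ 0.5311 -0.0375  0.039 ]
lens [0.4911 0.1993 0.006 ]
```

Run:
```python
from h import *
c=load('t5'); u=np.array([np.cos(.046),np.sin(.046)]); v=np.array([-u[1],u[0]]); o=np.array([.56,.083])
hsv=cv2.cvtColor(c[0],cv2.COLOR_RGB2HSV); m=((hsv[...,2]>185)&(hsv[...,1]>6)).astype(np.uint8)
m[:,:320]=0;m[:,384:]=0;m[:206]=0;m[226:]=0; m=cv2.erode(m,np.ones((3,3)))
n,l,s,ce=cv2.connectedComponentsWithStats(m)
for i in range(1,n):
    if s[i,4]>30: p=ray(c,ce[i],.015)[:2]-o; print(s[i],ce[i].round(2),'pot rack',(p@u).round(4),(p@v).round(4))
for a in ((267,180),(341,181),(420,182),(502,184)):
    p=ray(c,(275+a[0]/5-.4,180+a[1]/5-.4),.015)[:2]-o; print((p@u).round(4),(p@v).round(4))
for a in ((203,193),(563,198)):
    p=ray(c,(275+a[0]/5-.4,180+a[1]/5-.4),.018)[:2]-o; print('mouth',(p@u).round(4),(p@v).round(4))
```

```text
[323 210  11  11  91] [327.91 215.29] pot rack 0.0078 0.0464
[337 211  12  10  91] [342.56 215.49] pot rack 0.0077 0.0176
[353 211  12  11  93] [358.72 215.95] pot rack 0.0073 -0.0142
[370 211  11  11  92] [374.9  216.23] pot rack 0.0071 -0.046
0.0071 0.0462
0.0071 0.0171
0.0072 -0.014
0.0068 -0.0462
mouth 0.0006 0.0712
mouth 0.0006 -0.0696
```

The pot centres are about 6.5 mm inside the mouth, against 6.2 mm expected for fully home, and the row is even. Handing in.

```bash
python3 -c "
from h import *
print(r.sign_off())"
```

```text
the job is handed in; nothing more can be done
None
```

I handed the job in at about 28 s; no verdict came back. All four pots sit tight against the bar, which measures fully home after an even press of about 14.5 N at the wrist (some of that may be desk friction) for over a second. The straightedge stands released on its foot about 75 mm from the mouth, and the jar and lens measure within 1 mm of where they started.

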